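Bleed the air and hold the tooling guard open

ROBOT

A 6-joint arm with a two-finger parallel gripper is mounted at the origin on the work surface. World frame = base frame: x ahead of the robot, y to its left, z up, the work surface at z = 0. Lengths are in m, angles in rad, forces in N, time in s.
With the tool pointing down it reaches from about 0.35 to 1 m from the base axis. Payload 7.1 kg.
Tool frame: the origin (TCP) lies on the centre line of the jaws, within the pads' length; the fingertips stand 14 mm ahead of it and the grasp point (between the pads) lies 5 mm behind it (robot.tip_extent is the distance from the TCP to the fingertips, in m); z points along the fingers, y is the direction in which the jaws open and shut (so a half turn about z gives the same grasp; the last joint's range is limited). The gripper opens to 85 mm and grips with 20 to 120 N. Pads are 22 mm wide; open, the fingers measure 114 mm over their backs; the gripper's body (76 mm by 85 mm) begins 54 mm behind the grasp point. The pads swing forward as they close: fully open they stand 13 mm farther back than shut.
Start: joints at [1.167, 0.423, 1.63, -0, 1.089, -0.019], TCP at [0.235, 0.579, 0.245] pointing down, gripper open.
Joint ranges: [-3, 3], [-0.9, 2.11], [0.09, 2.58], [-1.31, 4.45], [0.11, 2.69], [-2.54, 2.54]. Speed limits (rad/s): [2.39, 2.39, 3.01, 3.14, 3.14, 3.14].

INTERFACE

Orientations are given as a rotation vector (axis times angle).
In Python, from cell import telemetry, camera, hand_in, robot gives the robot as it stands.
- The arm moves only by the tool carry_out, never from a script. Its argument "rows" is a list that holds one entry, the list of rows, each a list of 4 numbers: the shift along the tool's x, y, z in m, then the turn about the tool's z in degrees. A call has 1 to 5 rows; each row shifts and turns the commanded pose from where the row before left it, along the tool's axes as they then stand; what a row does not reach is not made up. A row lasts 1/10 s, in which the tool goes at most 50 mm and 8.59 degrees, less where a joint would pass 70% of its speed; a pose out of reach is approached as far as the arm can. A call is refused whole if a number of a shift passes 0.05 or a number of a turn 8.59, either way. A call with a gripper value outside its range is refused whole. "hand" is the opening in per cent of the stroke, from 0 (shut) to 100 (fully open), set as the call begins (left out, the last holds). The fingers move at their own pace and stop on an object; "grip_force" is the grip in N (left out, the last holds). Time passes only in rows, so rows that do not move let the fingers close. It gives the time, the measured TCP pose, the force and the opening at its end, in the units of the state.
- telemetry.read_state(): the state, without advancing time (a new reading comes with each control period).
- camera(name): name is "scene" or "top" or "wrist"; returns a dict with "color" (480x640x3 uint8, red, green, blue), "range_z" (480x640 float32, m along the optical axis (not along the pixel's ray), 0 where there is no reading), "mtx" (3x3 intrinsics, pixels), "R" (3x3) and "t" (3): a world point X has camera coordinates R X + t. Camera axes: x right, y down, z forward; pixel columns grow to the right and rows downward; lengths in m; the calibration is good to about 2 mm. A picture is of the moment at which its call begins.
- hand_in(): hands the job in, once; it reports no verdict.
The state is a dict: "time_s": time; "joint_pos": joint angles; "joint_velocities": joint speeds; "tau": joint torques, N m; "position": TCP position; "orientation": TCP orientation; "force": force on the tool from outside, world axes, zero at the start; "ft_torque": the same for the moment, N m; "grip_width": finger opening in m.
Only numpy, scipy, OpenCV 4.12 (cv2) and the standard library are available. Lean on these libraries where they do the work, as an engineer would, in place of code of your own. Each camera call takes 0.05 s, during which the arm holds its last target.

TASK

Turn the blue lever of the air bleed valve from shut to half open (45 degrees, pointing at the yellow mark) and leave it there. Then pull up on the black handle of the orange guard cover to feel whether its catch holds it; if it is caught, push the yellow catch knob across to its other stop. Lift the cover to about 45 degrees and finish still holding it up by the handle, without disturbing the loose things on the bench.

Things in the scene. Friction and masses are not known exactly. Their poses are not given: they have to be found in the camera images.
- lever (a joint): Angle of the bleed valve's lever (rad): 0 shut (lever points to -x of the valve, at the red mark), 0.785 half open (yellow mark), 1.571 fully open (in line with the pipe, pointing to +y of the valve, green mark). It grows clockwise seen from above. Stiff (0.12 N m of friction): stays where it is left. Starts between 0 and 0.3.
- valve_axis (a point): Point on the vertical axis of the valve lever, at the lever's mid height, 86 mm above the bench. Fixed; axes are those of the valve (z up, brass pipe along y, below the lever; pipe top 52 mm above the bench, white dial plate 34 mm in radius around the axis, its top 66 mm above the bench, coloured marks to 40 mm from the axis).
- lever_grip (a point): Centre of the blue grip of the lever, 66 mm from the valve axis. The grip is 52 mm long, 14 mm wide and 16 mm high; it turns with the lever and its x axis runs along the lever, towards the valve axis.
- cover (a joint): Opening angle of the guard cover (rad): 0 shut, 1.25 fully open. Hinged along its far edge; weighs 0.5 to 0.75 kg, takes about 3 to 5 N at the handle to lift, and falls shut if let go. A caught cover comes up only about 0.035 rad (6 mm at the handle) and then stops hard.
- guard: Fixed orange steel box 200 mm (x) by 300 mm (y) by 111 mm high around the press tooling, under the cover; origin at the centre of its underside, -x is its front, z up.
- cover_hinge (a point): Middle of the cover's hinge line, on the box's far upper edge, 111 mm above the bench; turns with the cover (z is normal to the cover, x points out of the back; the hinge line is y). The cover is 6 mm thick (z 0 to 6 mm here) and reaches to x = -205 mm.
- handle (a point): Black round bar handle on the cover, along the cover's y, 12 mm in diameter, 110 mm long on two end posts; point at the middle of the bar, which lies 165 mm in front of the hinge (x = -165 mm in the hinge frame), 45 mm to the -y side and 54 mm above the hinge line, its axis 48 mm above the cover's top (42 mm of free height under the bar). Turns with the cover.
- catch (a joint): Position of the sliding catch on the cover (m): stops at -0.014 and +0.014; + is towards the cover's +y. It starts at or near its -y stop. Friction of about 2.5 N keeps it where it is left. Near one stop it holds the cover and near the other it frees it; which is which differs from time to time and cannot be seen.
- catch_knob (a point): On the yellow catch knob, 20 mm above the cover's top: a post 16 mm by 16 mm and 34 mm high, standing on the cover's top near the front edge, 180 mm in front of the hinge and 85 mm (plus the catch position) to the +y side. It slides along y and turns with the cover.
- tongue: Steel tongue of the catch, out of sight under the cover, moving with the knob; origin 32 mm below the cover's top. One of two alike strike plates in the box stops it when the cover is pulled while caught; nothing else touches it.
- driver: Loose screwdriver with a yellow handle, 170 mm long, lying between the guard and the valve. Bystander: leave it.
- fitting: Loose brass fitting, 36 mm in diameter, 36 mm high. Bystander: leave it.
- parts_bin: Loose orange parts bin, 130 by 100 by 40 mm, beside the guard. Bystander: leave it.
Not all that is in view belongs to the job. Leave any purple look-alike of the part that bears lever alone.

How it is judged:
On the way, in this order (a step that is already met when the one before it is completed fails the run):
1. the bleed valve is set half open, 45 degrees give or take 8 (value of joint lever between 0.645 and 0.925 rad), for 0.3 s.
2. the cover is tugged: either the catch takes a pull of 3 N, or the cover comes up free ((contact force between tongue and anything else above 3 N or value of joint cover above 0.12 rad)).
At the end, for the whole second after the job is handed in: The robot's fingers hold the handle (over 1 N) with the cover still, raised between 34 and 57 degrees (0.6 to 1.0 rad), and the valve lever is still at 45 degrees give or take 8 (all of step 1 and value of joint cover between 0.6 and 1 rad and velocity of joint cover between -0.1 and 0.1 rad/s and contact force between the fingers and cover_c0 above 1 N); the arm keeps its last pose, push and grip.
It fails at once if the cover is opened before the bleed valve is half open (value of joint cover above 0.1 rad and value of joint lever below 0.645 rad).
It fails at once if the screwdriver, the fitting or the parts bin is moved more than 30 mm (distance of any of driver, fitting, parts_bin from where it was at the start of the episode above 0.03 m).
It also fails if it takes over 67 s, if anything falls off the work surface, if the arm or the gripper's body presses on something with over 40 N, if the wrist force passes 120 N, or if a joint passes its speed limit or range.

## Working session

There is one attempt and no reset: what is moved stays moved. The work goes in short steps, Python scripts to look and compute and a tool call to move; the robot and the scene stay as the last step left them, time stands still between calls to the robot, and variables do not carry over. Pictures are saved under pics/ and viewed, and the job is handed in when it is done.

Besides the shell and the picture viewer there is one more tool, called after ">>>" as a command line: name --argument value ..., lists and objects as JSON in quotes. carry_out: Moves the arm, as the interface text tells. Its arguments: {"type":"object","properties":{"rows":{"type":"array","items":{"type":"array","items":{"type":"array","items":{"type":"number"}}}},"hand":{"type":"number"},"grip_force":{"type":"number"}},"required":["rows"]}

```bash
mkdir -p pics; ls; python3 - <<'E'
from cell import telemetry, camera
import cv2,numpy as np
s=telemetry.read_state();print({k:np.round(v,3) for k,v in s.items()})
for n in("scene","top"):
    c=camera(n);cv2.imwrite(f"pics/{n}0.png",c["color"][:,:,::-1]);np.savez(f"{n}0.npz",**c)
    print(n,c["mtx"].round(1).tolist(),(-c["R"].T@c["t"]).round(3),c["R"].round(2).tolist())
E
```

```text
pics
{'time_s': np.float64(0.0), 'joint_pos': array([ 1.167,  0.424,  1.631, -0.   ,  1.089, -0.019]), 'joint_velocities': array([-0.   , -0.001,  0.   , -0.001,  0.   , -0.002]), 'tau': array([-1.0000e-03, -5.5739e+01, -2.8174e+01, -0.0000e+00,  7.0000e-03,
       -0.0000e+00]), 'position': array([0.234, 0.579, 0.245]), 'orientation': array([-6.010e-01, -3.083e+00,  2.000e-03]), 'force': array([-0.24 , -0.008, -0.026]), 'ft_torque': array([-0.057, -0.028, -0.052]), 'grip_width': np.float64(0.085)}
scene [[468.4, 0.0, 323.1], [0.0, 468.4, 242.7], [0.0, 0.0, 1.0]] [ 1.107 -0.121  0.917] [[0.04, 1.0, 0.01], [0.81, -0.03, -0.58], [-0.58, 0.04, -0.81]]
top [[434.6, 0.0, 323.2], [0.0, 434.6, 240.2], [0.0, 0.0, 1.0]] [ 0.419 -0.082  0.929] [[-0.01, -1.0, -0.01], [-0.98, 0.02, -0.19], [0.19, 0.01, -0.98]]
```

View pics/top0.png

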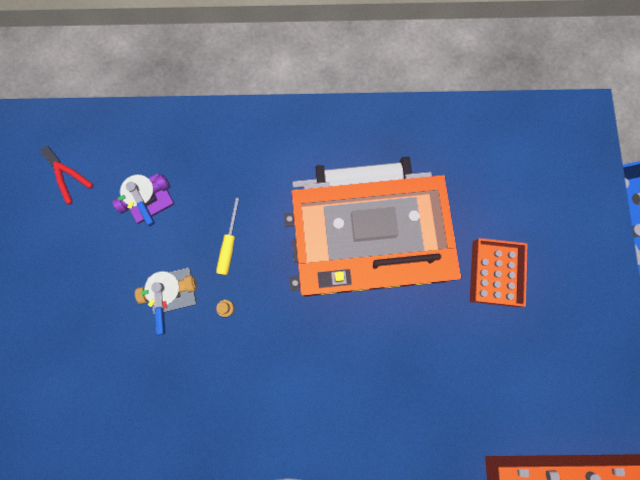

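View pics/scene0.png

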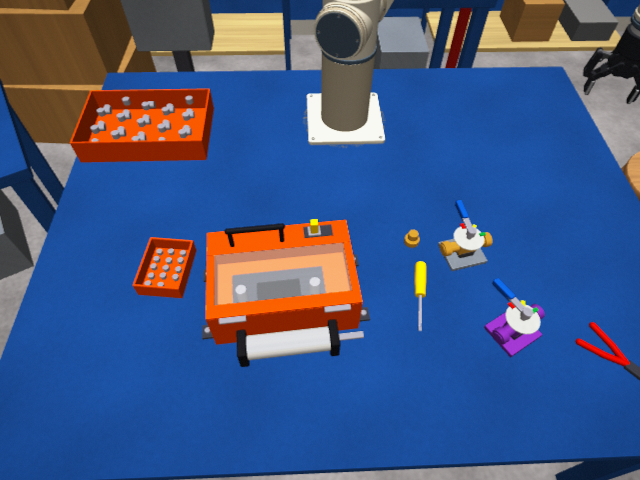

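```bash
cat > h.py <<'E'
import numpy as np,cv2
def ld(n): 
    d=np.load(n); return {k:d[k] for k in d}
def ray(c,uv,z):
    d=c["R"].T@np.linalg.inv(c["mtx"])@np.array([uv[0],uv[1],1.]); o=-c["R"].T@c["t"]
    return o+d*(z-o[2])/d[2]
def proj(c,X):
    p=c["mtx"]@(c["R"]@np.asarray(X,float)+c["t"]); return p[:2]/p[2]
def pts(c,mask):
    v,u=np.nonzero(mask&(c["range_z"]>0)); z=c["range_z"][v,u]
    P=(np.linalg.inv(c["mtx"])@np.stack([u*z,v*z,z]))
    return (c["R"].T@(P-c["t"].reshape(3,1))).T
def hsv(c): return cv2.cvtColor(c["color"],cv2.COLOR_RGB2HSV)
E
python3 - <<'E'
from h import *
c=ld("top0.npz"); s=ld("scene0.npz")
a=cv2.resize(c["color"][240:350,110:250],None,fx=5,fy=5,interpolation=cv2.INTER_CUBIC)
b=cv2.resize(s["color"][190:280,400:510],None,fx=5,fy=5,interpolation=cv2.INTER_CUBIC)
cv2.imwrite("pics/va.png",a[:,:,::-1]);cv2.imwrite("pics/vb.png",b[:,:,::-1])
for n,k,roi in(("top",c,(300,340,140,185)),("scene",s,(195,225,445,475))):
    H=hsv(k); m=np.zeros(H.shape[:2],bool); m[roi[0]:roi[1],roi[2]:roi[3]]=1
    m&=(H[...,0]>102)&(H[...,0]<118)&(H[...,1]>150)&(H[...,2]>120)
    P=pts(k,m); print(n,m.sum(),np.argwhere(m).mean(0),P.mean(0),P.min(0),P.max(0))
    # background
    print(H[roi[0]+2,roi[2]+2])
    # white dial
    r=(265,315,140,185) if n=="top" else (225,255,448,490)
    w=np.zeros_like(m); w[r[0]:r[1],r[2]:r[3]]=1; w&=(H[...,1]<40)&(H[...,2]>170)
    P=pts(k,w);P=P[abs(P[:,2]-.066)<.008]; print(" dial",len(P),P.mean(0))
    cn=max(cv2.findContours(w.astype(np.uint8),0,1)[0],key=cv2.contourArea)
    e=cv2.fitEllipse(cv2.convexHull(cn)); print(" ell",e,ray(k,e[0],.066))
E
```

```text
top 1356 [323.85840708 161.34144543] [0.42586611 0.26143296 0.01434452] [ 0.39419066  0.21682779 -0.00433254] [0.46990009 0.3153737  0.09936134]
[ 17 136 178]
 dial 643 [0.49917798 0.2425805  0.06660266]
 ell ((161.05096435546875, 289.1880798339844), (32.873111724853516, 38.558528900146484), 25.638965606689453) [0.49316354 0.24659585 0.066     ]
scene 796 [208.42462312 458.97487437] [0.36557825 0.265024   0.01432728] [ 0.3069798   0.22309189 -0.00432672] [0.45682685 0.31936883 0.09826437]
[109 209 156]
 dial 425 [0.4996552  0.24361984 0.06676843]
 ell ((469.93975830078125, 239.2599639892578), (24.576908111572266, 35.08243942260742), 130.51499938964844) [0.49908886 0.24858667 0.066     ]
```

View pics/va.png

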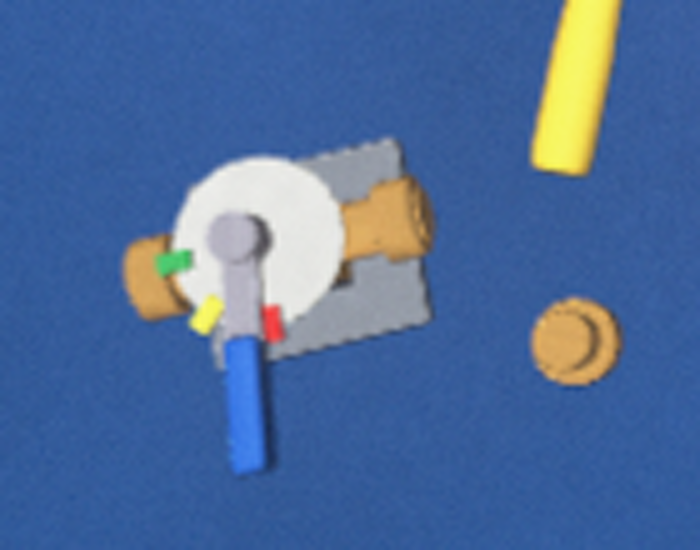

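View pics/vb.png

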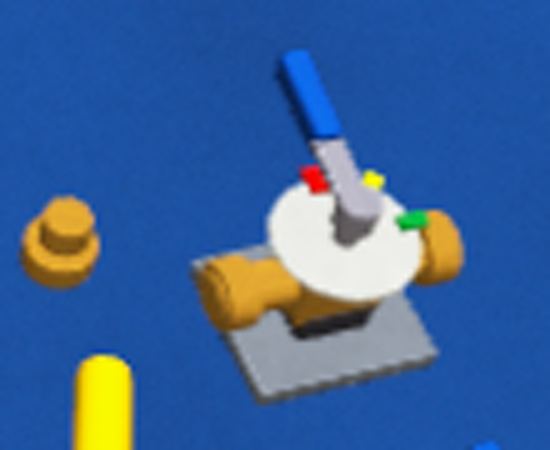

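```bash
python3 - <<'E'
from h import *
for n in("top","scene"):
    k=ld(n+"0.npz");H=hsv(k)
    full=np.ones((480,640),bool)
    v,u=np.nonzero(k["range_z"]>0);P=np.zeros((480,640,3));P[v,u]=pts(k,full)
    near=(abs(P[...,0]-.46)<.12)&(abs(P[...,1]-.25)<.1)
    g=near&(P[...,2]>.078)&(P[...,2]<.11)&(H[...,1]>150)&(H[...,0]>95)&(H[...,0]<125)
    G=P[g];print(n,"grip",g.sum(),G.mean(0).round(4))
    r=cv2.minAreaRect((G[:,:2]*1000).astype(np.float32));print("rect",r, np.percentile(G[:,2],[5,50,95]))
    hb=near&(P[...,2]>.078)&(H[...,1]<60)
    Q=P[hb];print("grey",hb.sum(),np.percentile(Q[:,2],[5,50,95]).round(4)); t=Q[Q[:,2]>np.percentile(Q[:,2],95)-.004];print(len(t),t.mean(0),t.min(0),t.max(0))
    d=near&(abs(P[...,2]-.066)<.004)&(H[...,1]<40)&(H[...,2]>150)
    D=P[d]; (cx,cy),rad=cv2.minEnclosingCircle((D[:,:2]*1000).astype(np.float32)); print("dial",cx,cy,rad)
    hull=cv2.convexHull((D[:,:2]*1000).astype(np.float32)); print(cv2.fitEllipse(hull))
    for nm,lo,hi in(("red",0,6),("yel",24,34),("grn",45,80)):
        m=near&(P[...,2]>.055)&(P[...,2]<.075)&(H[...,1]>150)&(H[...,0]>=lo)&(H[...,0]<=hi)
        M=P[m]; print(nm,m.sum(),M.mean(0).round(4) if len(M) else 0, np.argwhere(m).mean(0)[::-1], ray(k,np.argwhere(m).mean(0)[::-1],.067).round(4))
E
```

```text
top grip 238 [0.4301 0.2355 0.0928]
rect ((431.441650390625, 236.43125915527344), (51.1994514465332, 15.22303295135498), 5.22064208984375) [0.0843695  0.09381431 0.09635261]
grey 226 [0.0846 0.0909 0.0963]
89 [0.49388859 0.24501978 0.0948885 ] [0.46064693 0.23450496 0.09245643] [0.50467375 0.25484946 0.09758384]
dial 494.9189147949219 245.55409240722656 34.52959060668945
((494.7905578613281, 245.55027770996094), (67.14569854736328, 67.904296875), 151.6135711669922)
red 8 [0.4635 0.2376 0.0687] [164.25  304.125] [0.4636 0.2382 0.067 ]
yel 9 [0.4671 0.2629 0.0696] [151.33333333 302.44444444] [0.4672 0.2639 0.067 ]
grn 14 [0.4881 0.2781 0.0693] [144.35714286 291.85714286] [0.4883 0.2791 0.067 ]
scene grip 141 [0.4315 0.2369 0.0923]
rect ((431.1429443359375, 238.68911743164062), (51.702728271484375, 14.749488830566406), 7.228769779205322) [0.08320041 0.09354628 0.09678737]
grey 154 [0.0809 0.0904 0.0964]
51 [0.49397526 0.24669493 0.0949844 ] [0.48234457 0.23762719 0.09259446] [0.50360085 0.25691879 0.09822961]
dial 494.5348205566406 247.5334930419922 34.785560607910156
((493.7325134277344, 246.71214294433594), (66.0878677368164, 69.48314666748047), 50.308753967285156)
red 12 [0.4632 0.2395 0.0687] [462.83333333 226.08333333] [0.462  0.2402 0.067 ]
yel 8 [0.467  0.2721 0.0659] [476.875 227.75 ] [0.4678 0.2716 0.067 ]
grn 16 [0.4871 0.2784 0.0699] [482.1875 233.625 ] [0.485  0.2798 0.067 ]
```

```bash
python3 - <<'E'
from h import *
from scipy.spatial.transform import Rotation as Rn
from cell import telemetry
st=telemetry.read_state();print(Rn.from_rotvec(st["orientation"]).as_matrix().round(3))
for n in("top","scene"):
    k=ld(n+"0.npz");H=hsv(k)
    full=np.ones((480,640),bool)
    v,u=np.nonzero(k["range_z"]>0);P=np.zeros((480,640,3));P[v,u]=pts(k,full)
    near=(abs(P[...,0]-.55)<.2)&(abs(P[...,1]+.2)<.22)
    b=near&(P[...,2]>.152)&(P[...,2]<.18)&(H[...,2]<70)
    B=P[b];print(n,"handle",b.sum(),B.mean(0).round(4),cv2.minAreaRect((B[:,:2]*1000).astype(np.float32)),np.percentile(B[:,2],[5,50,95]).round(4), np.argwhere(b).mean(0)[::-1])
    y=near&(P[...,2]>.12)&(H[...,1]>150)&(H[...,0]>22)&(H[...,0]<36)
    Y=P[y];print("knob",y.sum(),np.percentile(Y[:,2],[5,50,95]).round(4)); T=Y[Y[:,2]>.145]; print(T.mean(0),cv2.minAreaRect((T[:,:2]*1000).astype(np.float32)), np.argwhere(y).mean(0)[::-1])
    o=near&(abs(P[...,2]-.117)<.006)&(H[...,1]>150)&(H[...,0]<15)
    O=P[o];print("cover",o.sum(),cv2.minAreaRect((O[:,:2]*1000).astype(np.float32)),np.median(O[:,2]))
    for nm,c in(("bin",(.46,-.45)),("fit",(.445,.115)),("drv",(.55,.115))):
        q=(abs(P[...,0]-c[0])<.12)&(abs(P[...,1]-c[1])<.06)&(P[...,2]>.008)
        if q.any():
            Q=P[q];print(nm,Q.min(0).round(3),Q.max(0).round(3))
E
```

```text
[[-0.927  0.375 -0.001]
 [ 0.375  0.927 -0.001]
 [ 0.    -0.001 -1.   ]]
top handle 132 [ 0.5304 -0.2261  0.1708] ((530.0935668945312, -224.02455139160156), (10.91600227355957, 116.24687194824219), 5.378669738769531) [0.1686 0.1708 0.1731] [407.86363636 259.25      ]
knob 18 [0.1483 0.1508 0.1526]
[ 0.50238021 -0.1023741   0.15073521] ((504.03863525390625, -103.13948059082031), (14.610133171081543, 12.193354606628418), 10.09312629699707) [337.61111111 277.38888889]
cover 7012 ((588.6738891601562, -174.85476684570312), (205.49185180664062, 299.2279052734375), 4.904380798339844) 0.1179649955884997
bin [ 0.451 -0.5    0.008] [ 0.58  -0.39   0.046]
fit [0.44  0.113 0.008] [0.565 0.149 0.04 ]
drv [0.44  0.112 0.008] [0.67  0.149 0.04 ]
scene handle 323 [ 0.5321 -0.2239  0.1688] ((532.1676635742188, -223.77244567871094), (13.40841293334961, 118.23058319091797), 4.37231969833374) [0.1594 0.1698 0.1736] [254.53250774 228.82972136]
knob 100 [0.1264 0.1471 0.1529]
[ 0.50553954 -0.10446784  0.15047137] ((505.2373962402344, -104.70524597167969), (16.955461502075195, 14.636004447937012), 2.059959888458252) [313.77 225.39]
cover 5594 ((588.6905517578125, -173.73316955566406), (208.2528533935547, 299.9983215332031), 4.951894760131836) 0.11779253201138645
bin [ 0.449 -0.497  0.008] [ 0.58  -0.39   0.045]
fit [0.439 0.114 0.008] [0.565 0.151 0.041]
drv [0.439 0.114 0.008] [0.669 0.151 0.041]
```

>>> carry_out --rows '[[[-0.031,-0.0244,0,0],[-0.031,-0.0244,0,0],[-0.031,-0.0244,0,0],[-0.031,-0.0244,0,0],[-0.031,-0.0244,0,0]]]' --hand 100 --grip_force 30

```text
time_s: 0.6
position: [0.3328, 0.4065, 0.245]
orientation: [-0.6, -3.084, 0.001]
force: [1.1, -0.1, 0.8]
grip_width: 0.0853
```

>>> carry_out --rows '[[[-0.031,-0.0244,0,0],[-0.031,-0.0244,0,0],[-0.031,-0.0244,0,0],[-0.031,-0.0244,0,0],[-0.031,-0.0244,0,0]]]'

```text
time_s: 1.1
position: [0.4307, 0.2352, 0.2452]
orientation: [-0.6, -3.083, 0.0]
force: [0.5, 0.1, 0.0]
grip_width: 0.0854
```

>>> carry_out --rows '[[[0,0,0,-7.5],[0,0,0,-7.5],[0,0,0,-7.5],[0,0,0,-7.5],[0,0,0,0]]]'

```text
time_s: 1.6
position: [0.4301, 0.2366, 0.2451]
orientation: [0.219, -3.133, 0.0]
force: [-0.6, -0.2, -0.8]
grip_width: 0.0855
```

```bash
cat > go.py <<'E'
import sys,numpy as np
from scipy.spatial.transform import Rotation as Rn
from cell import telemetry
def go(x,y,z,jaw=None):
    s=telemetry.read_state();R=Rn.from_rotvec(s["orientation"]).as_matrix()
    print("t",round(float(s["time_s"]),2),"pos",s["position"].round(4),"yaw_y",round(np.degrees(np.arctan2(R[1,1],R[0,1])),2),"z",R[:,2].round(3),"F",s["force"].round(2),"w",round(float(s["grip_width"]),4),"j",s["joint_pos"].round(2))
    print("tool shift",(R.T@(np.array([x,y,z])-s["position"])).round(4))
    return s,R
if __name__=="__main__": go(*map(float,sys.argv[1:4]))
E
python3 go.py .4295 .2366 .090
```

```text
t 1.6 pos [0.4301 0.2366 0.2451] yaw_y 98.01 z [-0.001 -0.    -1.   ] F [-0.63 -0.24 -0.84] w 0.0855 j [ 0.48  0.23  1.92 -0.    1.   -1.23]
tool shift [0.0005 0.0002 0.1551]
```

>>> carry_out --rows '[[[0,0,0.035,0],[0,0,0.035,0],[0,0,0.035,0],[0,0,0.025,0],[0,0,0.025,0]]]'

```text
time_s: 2.1
position: [0.4299, 0.2366, 0.0889]
orientation: [0.212, -3.134, 0.001]
force: [-0.2, 0.4, 0.3]
grip_width: 0.0855
```

>>> carry_out --rows '[[[0,0,0,0],[0,0,0,0],[0,0,0,0],[0,0,0,0],[0,0,0,0]]]' --hand 0

```text
time_s: 2.6
position: [0.4309, 0.2372, 0.0914]
orientation: [-0.217, 3.132, 0.001]
force: [0.2, 1.4, 8.0]
grip_width: 0.0132
```

```bash
python3 go.py .4295 .2366 .090; python3 - <<'E'
from cell import camera
import cv2
for n in("top","wrist"):
    c=camera(n); cv2.imwrite(f"pics/{n}1.png",c["color"][:,:,::-1])
E
```

```text
t 2.6 pos [0.4309 0.2372 0.0914] yaw_y 97.93 z [ 0.002  0.001 -1.   ] F [0.18 1.39 7.98] w 0.0132 j [ 0.48  0.48  2.01  0.    0.65 -1.23]
tool shift [ 0.0015 -0.0004  0.0014]
```

View pics/wrist1.png

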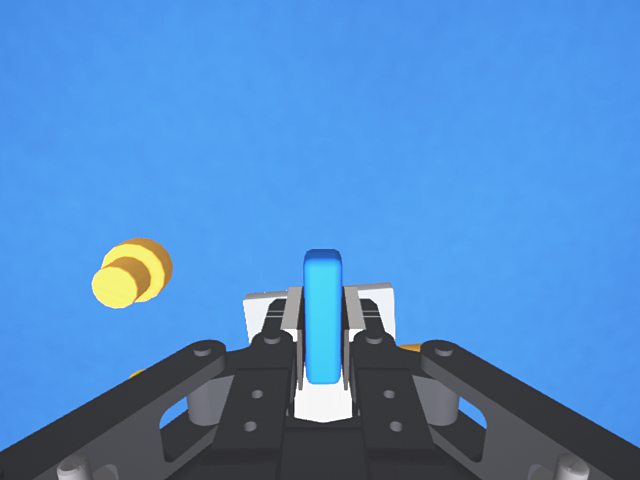

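>>> carry_out --rows '[[[-0.0006,0.0089,0,7.9],[-0.0006,0.0089,0,7.9],[-0.0006,0.0089,0,7.9],[-0.0006,0.0089,0,7.9],[-0.0006,0.0089,0,7.9]]]'

```text
time_s: 3.2
position: [0.4398, 0.28, 0.0915]
orientation: [0.862, 3.02, 0.001]
force: [1.7, -4.4, 7.0]
grip_width: 0.0135
```

>>> carry_out --rows '[[[0,0,0,0],[0,0,0,0],[0,0,0,0],[0,0,0,0]]]'

```text
time_s: 3.6
position: [0.4398, 0.2799, 0.0915]
orientation: [0.855, 3.022, 0.002]
force: [-1.1, -1.6, 6.8]
grip_width: 0.013
```

```bash
python3 go.py .4386 .2806 .090; python3 - <<'E'
from cell import camera
import cv2
c=camera("wrist"); cv2.imwrite(f"pics/wrist2.png",c["color"][:,:,::-1])
E
```

```text
t 3.6 pos [0.4398 0.2799 0.0915] yaw_y 58.41 z [ 0.002  0.001 -1.   ] F [-1.08 -1.55  6.81] w 0.013 j [ 0.54  0.51  1.95 -0.    0.68 -0.48]
tool shift [ 0.0014 -0.      0.0015]
```

View pics/wrist2.png

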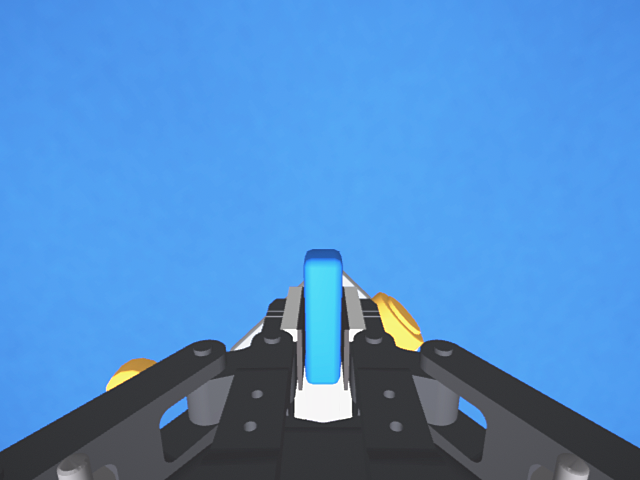

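Grip still centred between the pads (322,315) and turned with the tool by 39.5°. Release, rise, and check the lever from above.

>>> carry_out --rows '[[[0,0,0,0],[0,0,0,0],[0,0,0,0],[0,0,0,0],[0,0,0,0]]]' --hand 100

```text
time_s: 4.15
position: [0.4391, 0.2796, 0.0902]
orientation: [-0.854, -3.023, 0.0]
force: [-0.2, -0.5, 0.1]
grip_width: 0.0838
```

>>> carry_out --rows '[[[0,0,-0.02,0],[0,0,-0.03,0],[0,0,-0.04,0],[0,0,-0.04,0],[0,0,-0.04,0]]]'

```text
time_s: 4.65
position: [0.4389, 0.2794, 0.2618]
orientation: [-0.854, -3.023, 0.001]
force: [0.3, -0.1, 0.4]
grip_width: 0.085
```

```bash
python3 go.py .5303 -.2245 .26; python3 - <<'E'
from cell import camera
from h import *
for n in ("scene","wrist","top"):
    k=camera(n);H=hsv(k);cv2.imwrite(f"pics/{n}3.png",k["color"][:,:,::-1])
    v,u=np.nonzero(k["range_z"]>0);P=np.zeros((480,640,3));P[v,u]=pts(k,np.ones((480,640),bool))
    near=(abs(P[...,0]-.46)<.12)&(abs(P[...,1]-.25)<.1)
    g=near&(P[...,2]>.078)&(P[...,2]<.11)&(H[...,1]>150)&(H[...,0]>95)&(H[...,0]<125)
    G=P[g]
    if len(G)>20:
        m=G[:,:2].mean(0)-[.4948,.246];print(n,len(G),G.mean(0),np.degrees(np.arctan2(m[1],m[0])),np.linalg.norm(m),cv2.minAreaRect((G[:,:2]*1000).astype(np.float32)))
E
```

```text
t 4.65 pos [0.4389 0.2794 0.2618] yaw_y 58.45 z [-0. -0. -1.] F [ 0.32 -0.11  0.42] w 0.085 j [ 0.54  0.25  1.84  0.    1.05 -0.48]
tool shift [-0.3416 -0.3816  0.0019]
scene 112 [0.44097566 0.27969811 0.09405008] 147.95031933857203 0.0635029293598829 ((439.1457824707031, 280.78033447265625), (13.80884838104248, 54.88768005371094), 57.7103157043457)
wrist 1008 [0.43877209 0.28024263 0.09283629] 148.56793890437265 0.065663413318768 ((440.0299377441406, 279.3174743652344), (13.049200057983398, 50.56580352783203), 58.38218307495117)
top 244 [0.43906726 0.27773924 0.09249411] 150.33891522251298 0.06413670718501047 ((439.94390869140625, 278.7899475097656), (15.283781051635742, 50.74167251586914), 56.169918060302734)
```

View pics/wrist3.png

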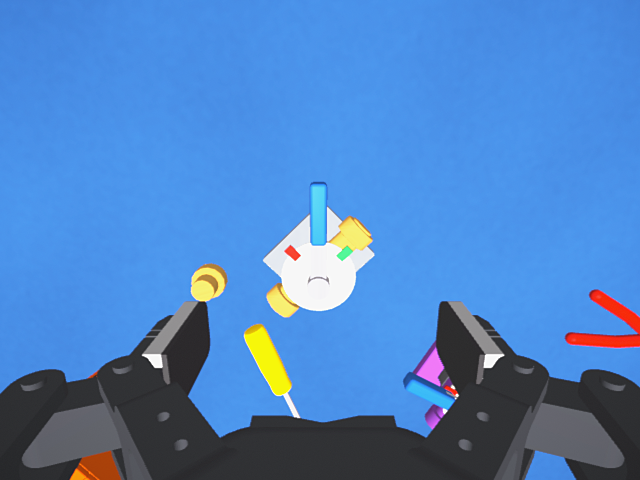

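>>> carry_out --rows '[[[-0.0228,-0.0254,0,0],[-0.0228,-0.0254,0,0],[-0.0228,-0.0254,0,0],[-0.0228,-0.0254,0,0],[-0.0228,-0.0254,0,0]]]'

```text
time_s: 5.3
position: [0.469, 0.1103, 0.2587]
orientation: [-0.853, -3.021, 0.002]
force: [0.9, 0.4, -0.0]
grip_width: 0.0858
```

>>> carry_out --rows '[[[-0.0228,-0.0254,0,0],[-0.0228,-0.0254,0,0],[-0.0228,-0.0254,0,0],[-0.0228,-0.0254,0,0],[-0.0228,-0.0254,0,0]]]'

```text
time_s: 5.8
position: [0.4997, -0.0575, 0.2587]
orientation: [-0.853, -3.021, 0.001]
force: [0.8, -0.4, 0.9]
grip_width: 0.0859
```

>>> carry_out --rows '[[[-0.0228,-0.0254,0,0],[-0.0228,-0.0254,0,0],[-0.0228,-0.0254,0,0],[-0.0228,-0.0254,0,0],[-0.0228,-0.0254,0,0]]]'

```text
time_s: 6.3
position: [0.5305, -0.2251, 0.2583]
orientation: [-0.853, -3.02, -0.001]
force: [1.0, -0.0, 0.5]
grip_width: 0.0855
```

>>> carry_out --rows '[[[0,0,0,7.65],[0,0,0,7.65],[0,0,0,7.65],[0,0,0,7.65],[0,0,0,7.65]]]'

```text
time_s: 6.8
position: [0.5304, -0.2237, 0.2582]
orientation: [-1.803, -2.569, 0.001]
force: [-0.3, -0.3, 0.5]
grip_width: 0.0856
```

>>> carry_out --rows '[[[0,0,0,7.65],[0,0,0,7.65],[0,0,0,0],[0,0,0,0]]]'

```text
time_s: 7.2
position: [0.5308, -0.2238, 0.2591]
orientation: [-2.119, -2.317, 0.001]
force: [-0.7, -0.1, 0.4]
grip_width: 0.0854
```

```bash
python3 go.py .5303 -.2245 .165; python3 - <<'E'
from cell import camera
import cv2,numpy as np
c=camera("wrist"); cv2.imwrite(f"pics/wrist4.png",c["color"][:,:,::-1]);np.savez("wrist4.npz",**c)
E
```

```text
t 7.2 pos [ 0.5308 -0.2238  0.2591] yaw_y 5.11 z [-0.002  0.001 -1.   ] F [-0.68 -0.08  0.41] w 0.0854 j [-0.42  0.34  1.73  0.    1.08 -0.51]
tool shift [-0.0008 -0.0004  0.0941]
```

View pics/wrist4.png

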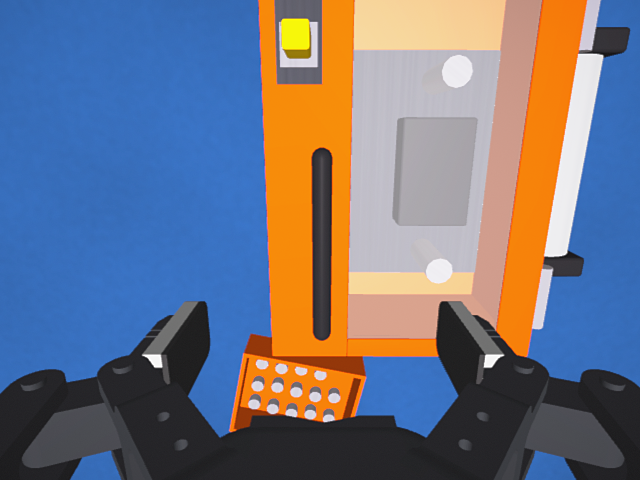

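>>> carry_out --rows '[[[0,0,0.03,0],[0,0,0.03,0],[0,0,0.02,0],[0,0,0.018,0],[0,0,0,0]]]'

```text
time_s: 7.75
position: [0.5296, -0.2232, 0.1596]
orientation: [-2.119, -2.313, 0.003]
force: [-0.1, -1.3, -0.3]
grip_width: 0.085
```

>>> carry_out --rows '[[[0,0,0,0],[0,0,0,0],[0,0,0,0],[0,0,0,0],[0,0,0,0]]]' --hand 0 --grip_force 40

```text
time_s: 8.25
position: [0.5307, -0.2241, 0.1628]
orientation: [-2.123, -2.314, 0.002]
force: [-30.8, -7.5, 17.0]
grip_width: 0.0122
```

>>> carry_out --rows '[[[0,0,0,0],[0,0,0,0]]]'

```text
time_s: 8.45
position: [0.53, -0.2242, 0.1629]
orientation: [-2.123, -2.314, 0.003]
force: [-6.9, -0.7, 9.1]
grip_width: 0.0105
```

```bash
python3 go.py .5303 -.2245 .16; python3 - <<'E'
from cell import camera
import cv2,numpy as np
c=camera("scene"); cv2.imwrite(f"pics/scene5.png",cv2.resize(c["color"][150:350,180:400,::-1],None,fx=3,fy=3))
E
```

```text
t 8.45 pos [ 0.53   -0.2242  0.1629] yaw_y 4.93 z [-0.003 -0.    -1.   ] F [-6.91 -0.71  9.15] w 0.0105 j [-0.42  0.46  1.8  -0.    0.89 -0.51]
tool shift [-0.0003  0.0003  0.0029]
```

View pics/scene5.png

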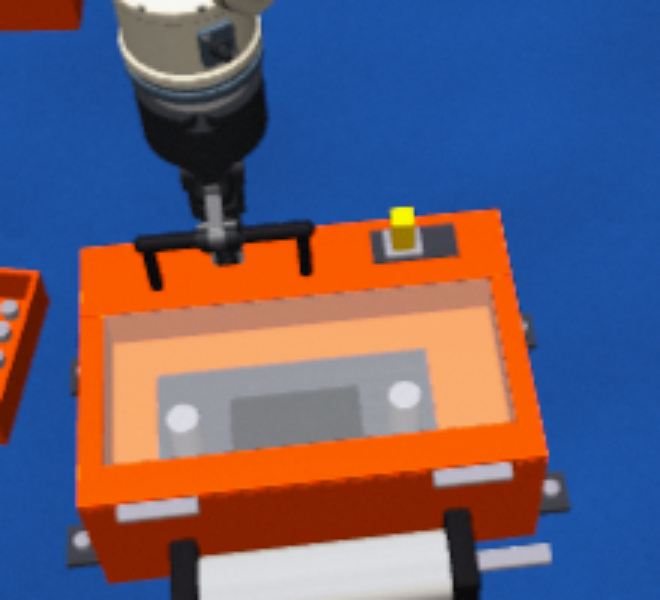

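>>> carry_out --rows '[[[0,0.0005,-0.0015,0],[0,0.0005,-0.0015,0],[0,0.0005,-0.0015,0],[0,0,0,0]]]'

```text
time_s: 8.9
position: [0.5309, -0.2241, 0.1662]
orientation: [-2.122, -2.313, 0.004]
force: [-5.3, -3.3, -3.3]
grip_width: 0.0108
```

>>> carry_out --rows '[[[0,0.0005,-0.0015,0],[0,0.0005,-0.0015,0],[0,0,0,0]]]'

```text
time_s: 9.2
position: [0.5317, -0.224, 0.1684]
orientation: [-2.121, -2.312, 0.005]
force: [-2.1, -4.8, -7.1]
grip_width: 0.0106
```

>>> carry_out --rows '[[[0,0.0005,-0.0015,0],[0,0.0005,-0.0015,0],[0,0,0,0]]]'

```text
time_s: 9.5
position: [0.5318, -0.224, 0.169]
orientation: [-2.12, -2.311, 0.007]
force: [0.2, -9.9, -26.9]
grip_width: 0.0104
```

>>> carry_out --rows '[[[0,0.0005,-0.0015,0],[0,0.0005,-0.0015,0],[0,0,0,0]]]'

```text
time_s: 9.8
position: [0.5318, -0.2237, 0.1698]
orientation: [-2.119, -2.309, 0.008]
force: [2.4, -10.5, -40.8]
grip_width: 0.0107
```

The cover stopped hard after ~6 mm with the pull rising to 41 N, so it is caught. Lower it, let go, rise, and push the knob.

>>> carry_out --rows '[[[0,-0.001,0.003,0],[0,-0.001,0.003,0],[0,-0.001,0.003,0],[0,-0.001,0.003,0],[0,0,0,0]]]'

```text
time_s: 10.3
position: [0.53, -0.224, 0.1637]
orientation: [-2.122, -2.312, 0.003]
force: [-6.1, -1.2, 3.9]
grip_width: 0.0101
```

>>> carry_out --rows '[[[0,0,0,0],[0,0,0,0],[0,0,0,0],[0,0,0,0],[0,0,0,0]]]' --hand 100

```text
time_s: 10.8
position: [0.5319, -0.2239, 0.1639]
orientation: [2.124, 2.314, 0.0]
force: [-0.7, 0.5, 0.1]
grip_width: 0.0808
```

>>> carry_out --rows '[[[0,0,-0.02,0],[0,0,-0.02,0],[0,0,-0.02,0],[0,0,-0.02,0],[0,0,0,0]]]'

```text
time_s: 11.3
position: [0.5334, -0.2246, 0.2466]
orientation: [2.121, 2.311, 0.003]
force: [0.1, -0.5, 0.9]
grip_width: 0.0857
```

```bash
python3 - <<'E'
from cell import camera
from h import *
for n in ("top","scene","wrist"):
    k=camera(n);H=hsv(k);cv2.imwrite(f"pics/{n}6.png",k["color"][:,:,::-1])
    v,u=np.nonzero(k["range_z"]>0);P=np.zeros((480,640,3));P[v,u]=pts(k,np.ones((480,640),bool))
    near=(abs(P[...,0]-.5)<.06)&(abs(P[...,1]+.1)<.06)
    y=near&(P[...,2]>.12)&(H[...,1]>150)&(H[...,0]>22)&(H[...,0]<36)
    T=P[y&(P[...,2]>.145)]
    if len(T)<5: continue
    e=(T.min(0)+T.max(0))/2; th=np.radians(4.93);d=e[:2]-[.6908,-.1655]
    print(n,len(T),T.mean(0),e,"hinge xy",d@[np.cos(th),np.sin(th)],d@[-np.sin(th),np.cos(th)], cv2.minAreaRect((T[:,:2]*1000).astype(np.float32)))
E
python3 go.py .5054 -.1103 .25
```

```text
top 68 [ 0.50454953 -0.10415523  0.15154211] [ 0.50481712 -0.10404332  0.15094388] hinge xy -0.180013322873756 0.07721242157496695 ((504.8922119140625, -104.01690673828125), (12.612296104431152, 14.67934799194336), 88.80381774902344)
scene 53 [ 0.50567096 -0.10426372  0.15085754] [ 0.50511124 -0.10480394  0.15013302] hinge xy -0.17978566178251504 0.07642934653648319 ((505.1126403808594, -104.8861312866211), (14.63575267791748, 16.560253143310547), 89.14686584472656)
wrist 1037 [ 0.50586818 -0.10651003  0.14991797] [ 0.50584992 -0.10624465  0.14901018] hinge xy -0.17917352864564268 0.07493047931383634 ((505.72418212890625, -106.28086853027344), (15.626269340515137, 15.780577659606934), 5.074984073638916)
t 11.45 pos [ 0.5314 -0.2237  0.2431] yaw_y 4.91 z [-0.001  0.    -1.   ] F [-0.3   0.22 -0.03] w 0.0855 j [-0.42  0.36  1.74 -0.    1.05 -0.5 ]
tool shift [ 0.1153 -0.0162 -0.0068]
```

View pics/wrist6.png

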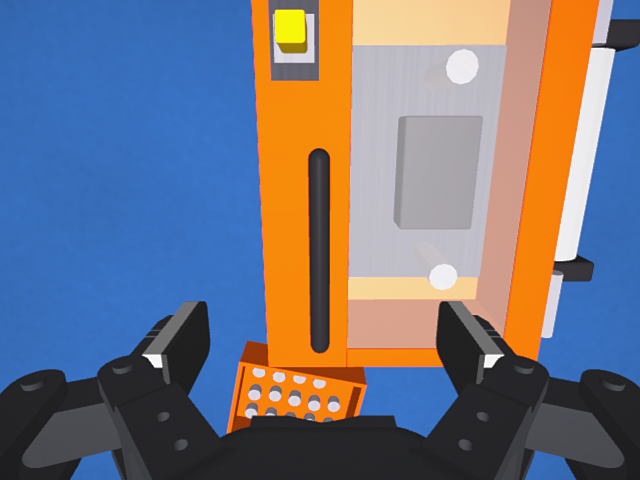

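>>> carry_out --rows '[[[0.022,-0.004,0,0],[0.022,-0.004,0,0],[0.022,-0.004,0,0],[0.02,-0.004,0,0],[0,0,0,0]]]' --hand 0

```text
time_s: 11.95
position: [0.507, -0.1377, 0.2424]
orientation: [-2.12, -2.314, 0.002]
force: [0.8, 0.5, -0.8]
grip_width: 0.0125
```

>>> carry_out --rows '[[[0,0,0,0],[0,0,0,0],[0,0,0,0]]]'

```text
time_s: 12.25
position: [0.5087, -0.1404, 0.2436]
orientation: [-2.125, -2.314, 0.0]
force: [-0.0, -0.1, -0.2]
grip_width: 0.0002
```

>>> carry_out --rows '[[[0,0,0.03,0],[0,0,0.03,0],[0,0,0.02,0],[0,0,0.01,0],[0,0,0.008,0]]]'

```text
time_s: 12.75
position: [0.5086, -0.1401, 0.1452]
orientation: [-2.125, -2.314, 0.0]
force: [-0.5, 0.7, -0.5]
grip_width: 0.0001
```

```bash
python3 go.py .5079 -.1392 .145; python3 - <<'E'
from cell import camera
from h import *
k=camera("wrist");cv2.imwrite(f"pics/wrist7.png",k["color"][:,:,::-1])
E
```

```text
t 12.75 pos [ 0.5086 -0.1401  0.1452] yaw_y 4.87 z [-0.  0. -1.] F [-0.54  0.7  -0.48] w 0.0001 j [-0.29  0.43  1.91 -0.    0.8  -0.38]
tool shift [ 0.0009 -0.0006  0.0002]
```

View pics/wrist7.png

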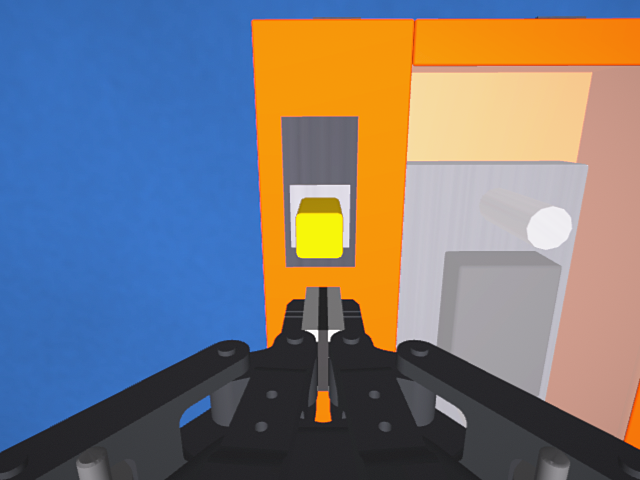

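>>> carry_out --rows '[[[0.006,0,0,0],[0.006,0,0,0],[0.006,0,0,0],[0.005,0,0,0],[0.005,0,0,0]]]'

```text
time_s: 13.3
position: [0.5067, -0.1115, 0.1465]
orientation: [2.123, 2.314, 0.001]
force: [1.4, -2.6, 2.8]
grip_width: -0.0
```

>>> carry_out --rows '[[[0.003,0,0,0],[0.003,0,0,0],[0.003,0,0,0],[0,0,0,0]]]'

```text
time_s: 13.7
position: [0.5053, -0.1024, 0.1457]
orientation: [-2.124, -2.314, -0.0]
force: [1.2, -0.1, -0.2]
grip_width: -0.0001
```

>>> carry_out --rows '[[[0.002,0,0,0],[0.002,0,0,0],[0,0,0,0]]]'

```text
time_s: 14.0
position: [0.5052, -0.101, 0.1458]
orientation: [2.121, 2.314, -0.004]
force: [-0.9, -15.9, 0.3]
grip_width: -0.0001
```

Knob moved ~23 mm, and a 16 N stop came exactly where the +y stop is predicted. Backing off and returning to the handle.

>>> carry_out --rows '[[[-0.01,0,0,0],[-0.01,0,0,0],[0,0,-0.03,0],[0,0,-0.03,0],[0,0,-0.04,0]]]'

```text
time_s: 14.5
position: [0.5054, -0.1187, 0.2454]
orientation: [-2.122, -2.311, 0.002]
force: [0.8, -1.2, 0.3]
grip_width: 0.0002
```

>>> carry_out --rows '[[[-0.025,0.004,0,0],[-0.025,0.004,0,0],[-0.025,0.004,0,0],[-0.025,0.004,0,0],[0,0,0,0]]]' --hand 100

```text
time_s: 15.0
position: [0.5317, -0.2195, 0.2456]
orientation: [2.127, 2.311, 0.0]
force: [0.5, -0.3, 0.3]
grip_width: 0.0728
```

```bash
python3 go.py .5303 -.2245 .16; python3 - <<'E'
from cell import camera
from h import *
k=camera("wrist");cv2.imwrite(f"pics/wrist8.png",k["color"][:,:,::-1])
E
```

```text
t 15.0 pos [ 0.5317 -0.2195  0.2456] yaw_y 4.76 z [ 0. -0. -1.] F [ 0.52 -0.33  0.26] w 0.0728 j [-0.41  0.35  1.74  0.    1.05 -0.5 ]
tool shift [-0.0049 -0.0018  0.0856]
```

View pics/wrist8.png

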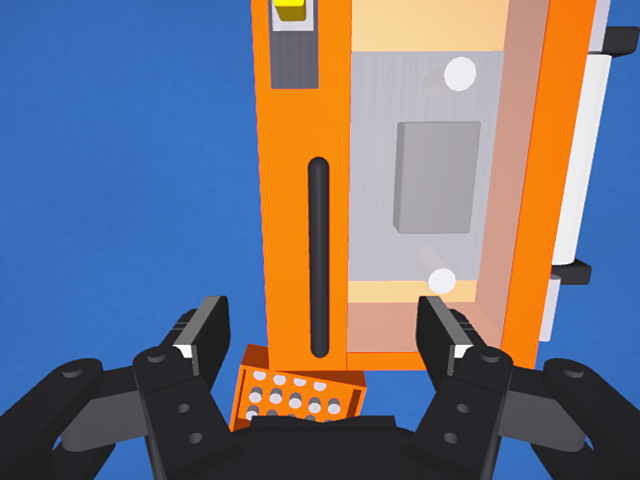

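Knob (290,8) is at the far +y end of its slot; handle at (319,256) between the jaws.

>>> carry_out --rows '[[[-0.004,-0.002,0.02,0],[0,0,0.03,0],[0,0,0.02,0],[0,0,0.014,0],[0,0,0,0]]]'

```text
time_s: 15.55
position: [0.5282, -0.22, 0.1599]
orientation: [-2.121, -2.312, 0.002]
force: [-0.2, -0.3, 1.2]
grip_width: 0.0852
```

>>> carry_out --rows '[[[0,0,0,0],[0,0,0,0],[0,0,0,0],[0,0,0,0],[0,0,0,0]]]' --hand 0 --grip_force 50

```text
time_s: 16.05
position: [0.5298, -0.2213, 0.1623]
orientation: [2.124, 2.314, 0.0]
force: [-0.0, -0.8, -0.5]
grip_width: 0.0121
```

>>> carry_out --rows '[[[0,0,0,0],[0,0,0,0],[0,0,0,0]]]'

```text
time_s: 16.35
position: [0.5296, -0.2213, 0.1624]
orientation: [2.124, 2.314, 0.0]
force: [-2.0, -1.2, 5.0]
grip_width: 0.01
```

>>> carry_out --rows '[[[0,0.0007,-0.002,0],[0,0.0007,-0.002,0],[0,0.0007,-0.002,0],[0,0.0007,-0.002,0],[0,0,0,0]]]'

```text
time_s: 16.85
position: [0.5321, -0.221, 0.1698]
orientation: [-2.124, -2.314, 0.001]
force: [-2.1, -3.7, -4.6]
grip_width: 0.0099
```

>>> carry_out --rows '[[[0,0.0007,-0.002,0],[0,0.0007,-0.002,0],[0,0,0,0]]]'

```text
time_s: 17.15
position: [0.5337, -0.2208, 0.174]
orientation: [-2.124, -2.314, 0.0]
force: [0.6, -3.5, -5.6]
grip_width: 0.0104
```

The cover comes up free now (about 12 mm at 5–6 N). Following the arc.

>>> carry_out --rows '[[[0,0.0025,-0.005,0],[0,0.0025,-0.005,0],[0,0.0025,-0.005,0],[0,0.0025,-0.005,0]]]'

```text
time_s: 17.55
position: [0.5429, -0.22, 0.1938]
orientation: [-2.123, -2.313, 0.002]
force: [-3.4, -4.6, -3.5]
grip_width: 0.0103
```

>>> carry_out --rows '[[[0,0.0036,-0.0054,0],[0,0.0036,-0.0054,0],[0,0.0036,-0.0054,0],[0,0.0036,-0.0054,0],[0,0,0,0]]]'

```text
time_s: 18.05
position: [0.557, -0.2188, 0.2163]
orientation: [-2.123, -2.313, 0.003]
force: [-6.8, -4.5, 0.9]
grip_width: 0.01
```

```bash
python3 go.py .5587 -.2188 .2157; python3 - <<'E'
from cell import camera
from h import *
k=camera("scene");cv2.imwrite(f"pics/scene9.png",k["color"][:,:,::-1])
E
```

```text
t 18.05 pos [ 0.557  -0.2188  0.2163] yaw_y 4.92 z [-0.002 -0.    -1.   ] F [-6.81 -4.48  0.86] w 0.01 j [-0.39  0.42  1.71 -0.    1.01 -0.48]
tool shift [-0.0001  0.0017  0.0006]
```

View pics/scene9.png

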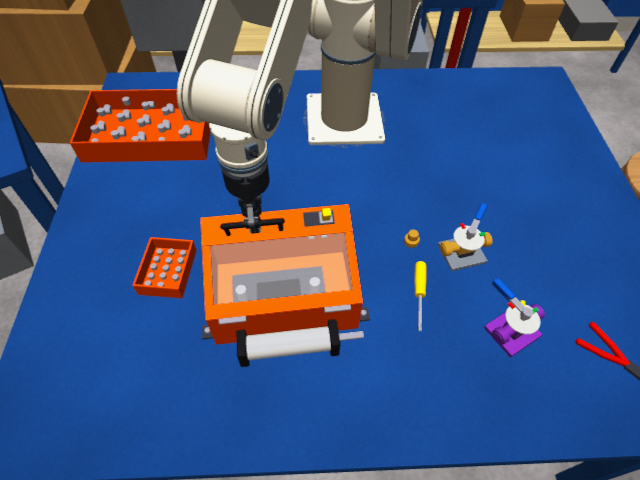

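Cover is rising in the grip (handle at (250,227)); the lever at (478,217) is unchanged and the loose things are in place.

>>> carry_out --rows '[[[0,0.0044,-0.0048,0],[0,0.0044,-0.0048,0],[0,0.0044,-0.0048,0],[0,0.0044,-0.0048,0],[0,0,0,0]]]'

```text
time_s: 18.6
position: [0.5738, -0.2173, 0.2356]
orientation: [-2.122, -2.312, 0.004]
force: [-10.7, -4.4, 3.6]
grip_width: 0.01
```

>>> carry_out --rows '[[[0,0.005,-0.0041,0],[0,0.005,-0.0041,0],[0,0.005,-0.0041,0],[0,0.005,-0.0041,0],[0,0,0,0]]]'

```text
time_s: 19.1
position: [0.5939, -0.2156, 0.2533]
orientation: [-2.123, -2.313, 0.004]
force: [-13.6, -2.3, 13.2]
grip_width: 0.0105
```

>>> carry_out --rows '[[[0,0.0056,-0.0033,0],[0,0.0056,-0.0033,0],[0,0.0056,-0.0033,0],[0,0.0056,-0.0033,0],[0,0,0,0]]]'

```text
time_s: 19.6
position: [0.6171, -0.2135, 0.2671]
orientation: [-2.124, -2.314, 0.002]
force: [-13.1, -0.9, 13.8]
grip_width: 0.0103
```

>>> carry_out --rows '[[[0,0,0,0],[0,0,0,0],[0,0,0,0]]]'

```text
time_s: 19.9
position: [0.6165, -0.2136, 0.2668]
orientation: [-2.123, -2.314, 0.002]
force: [-11.9, -0.8, 13.4]
grip_width: 0.0099
```

```bash
python3 go.py .6187 -.2135 .264; python3 - <<'E'
from cell import camera
from h import *
for n in("scene","top"):
    k=camera(n);H=hsv(k);cv2.imwrite(f"pics/{n}10.png",k["color"][:,:,::-1])
    v,u=np.nonzero(k["range_z"]>0);P=np.zeros((480,640,3));P[v,u]=pts(k,np.ones((480,640),bool))
    o=(abs(P[...,1]+.16)<.16)&(P[...,2]>.13)&(P[...,0]>.45)&(P[...,0]<.72)&(H[...,1]>180)&(H[...,0]<14)
    O=P[o];th=np.radians(4.93);xh=(O[:,:2]-[.6908,-.1655])@[np.cos(th),np.sin(th)];
    f=np.polyfit(xh,O[:,2],1);print(n,len(O),"cover slope deg",np.degrees(np.arctan(-f[0])),f, "max z",O[:,2].max(),xh.min())
    g=(abs(P[...,0]-.46)<.12)&(abs(P[...,1]-.25)<.1)&(P[...,2]>.078)&(P[...,2]<.11)&(H[...,1]>150)&(H[...,0]>95)&(H[...,0]<125)
    m=P[g][:,:2].mean(0)-[.4948,.246];print("lever",np.degrees(np.arctan2(m[1],m[0])))
E
```

```text
t 19.9 pos [ 0.6165 -0.2136  0.2668] yaw_y 4.91 z [-0.002 -0.    -1.   ] F [-11.88  -0.8   13.39] w 0.0099 j [-0.35  0.44  1.55 -0.    1.15 -0.44]
tool shift [-0.0001  0.0022  0.0028]
scene 5437 cover slope deg 44.34619307604943 [-0.97743435  0.12371345] max z 0.5157292759202035 -0.14418923816316168
lever 147.94761090770822
top 1233 cover slope deg 44.850696848016014 [-0.99480187  0.12122664] max z 0.26313676046184226 -0.14405593444258272
lever 150.35272389536956
```

View pics/scene10.png

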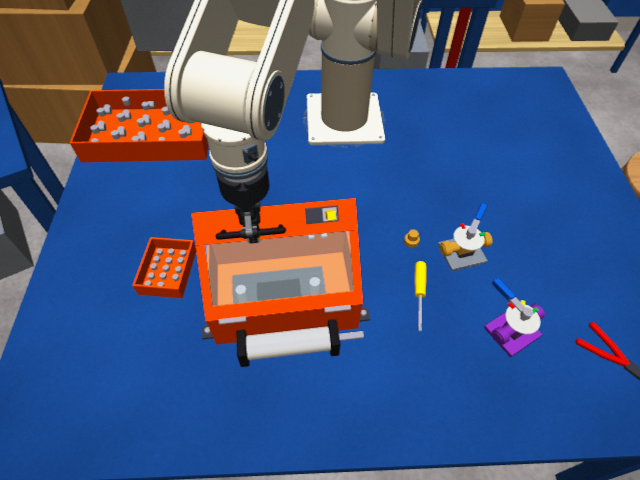

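>>> carry_out --rows '[[[0,0,0,0],[0,0,0,0],[0,0,0,0],[0,0,0,0],[0,0,0,0]]]'

```text
time_s: 20.5
position: [0.6164, -0.2136, 0.2668]
orientation: [-2.123, -2.313, 0.002]
force: [-11.6, -1.7, 12.8]
grip_width: 0.0103
```

```bash
python3 -c "
from cell import hand_in
print(hand_in())"
```

```text
the job is handed in; nothing more can be done
None
```

I finished the job and handed it in at 20.5 s, with the arm still holding the cover up by its handle. `hand_in()` gives no verdict, so I don't know the official result.

- **Valve:** I gripped the blue lever of the brass valve, not the purple look-alike, and turned it 39.5° clockwise. The last images put it at 147.9° (scene camera) and 150.4° (top camera), against a target of about 148.4°. That small disagreement is well within the 8° allowed.
- **Tug and catch:** The first pull stopped hard after about 6 mm and reached 41 N, so the cover was caught. I let go and pushed the yellow knob about 23 mm to its +y stop, where it met 16 N. That is about 5 mm short of the full 28 mm travel, because the knob started about 5 mm off its -y stop.
- **Cover:** It then lifted freely. The last images show it at 44.3° and 44.9°, and the tool moved only 0.1 mm in the final 0.5 s. The fingers are closed on the bar, reading about 10 mm on the 12 mm bar. About 13 N in x and z remains at the wrist because the tool stays vertical while the bar turns in the grip.
- **Loose items:** The screwdriver, fitting and parts bin look unmoved in the final scene picture. I checked them by eye and did not measure them again.

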